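Make up a writing set and a signing set at the art-shop counter

ROBOT

A 6-joint arm with a two-finger parallel gripper is mounted at the origin on the work surface. World frame = base frame: x ahead of the robot, y to its left, z up, the work surface at z = 0. Lengths are in m, angles in rad, forces in N, time in s.
With the tool pointing down it reaches from about 0.275 to 0.825 m from the base axis. Payload 5.2 kg.
Tool frame: the origin (TCP) lies midway between the tips of the shut fingers; the grasp point (between the pads) lies 19 mm behind it (r.grip_point_offset is the z of the grasp point in the tool frame, in m); z points along the fingers, y is the line along which they close (so a half turn about z gives the same grasp; the last joint's range is limited). The gripper opens to 93 mm and grips with 3 to 60 N. Pads are 15 mm wide; open, the fingers measure 128 mm over their backs; the gripper's body (75 mm by 188 mm) begins 65 mm behind the grasp point.
Start: joints at [-1.512, 0.259, 1.535, -0, 1.348, -0.203], TCP at [0.142, -0.531, 0.219] pointing down, gripper open.
Joint ranges: [-3.14, 3.14], [-0.91, 2.08], [0.19, 2.58], [-1.22, 4.36], [0.22, 2.71], [-3.12, 3.12]. Speed limits (rad/s): [2.57, 2.57, 3.14, 3.14, 3.14, 3.14].

INTERFACE

Orientations are given as a unit quaternion [w, x, y, z].
In Python, from rig import r gives the robot as it stands.
- The arm moves only by the shell command python3 -m jog 'ROWS' [FORCE]. ROWS is a JSON object of lists of equal length, an entry for each row: "rotation": the turn, a rotation vector about the tool's x, y, z in degrees, a list of three; "translation": the shift along the tool's x, y, z in mm, a list of three; "grip": the finger opening in mm, from 0 to 93. A call has 1 to 10 rows; each row is the pose to reach, as a shift and turn from the pose commanded when the call began, along the tool's axes at that moment; what a row does not reach only later rows make up. A row lasts 1/10 s, in which the tool goes at most 50 mm and 8.59 degrees, less where a joint would pass 70% of its speed; a pose out of reach is approached as far as the arm can. A call with a gripper value outside its range is refused whole. The fingers move at their own pace and stop on an object; FORCE is the grip in N (left out, the last holds). Time passes only in rows, so rows that repeat a pose let the fingers close. It gives the time, the measured TCP pose, the force, the opening and the grip force at its end, in the units of the state.
- r.observe(): the state, without advancing time (a new reading comes with each control period).
- r.grab_frame(name): name is "scene" or "side" or "wrist"; returns the picture (480x640x3 uint8, blue, green, red); there is no depth.
- r.camera_model(name): a dict with "camera_matrix" (3x3 intrinsics, pixels), "k1" (the pictures are not rectified: a ray, as slopes to the right and down, at radius r is drawn at 1 + k1 r^2 times it, then the intrinsics apply), "rvec" (rotation vector, rad) and "tvec" (3), from world to camera coordinates, as OpenCV has them; the wrist camera has in their place "tool_from_camera" (4x4, takes a point from camera to tool coordinates, whose origin is the TCP and whose axes are the flange's). Camera axes: x right, y down, z forward; pixel columns grow to the right and rows downward; lengths in m; the calibration is good to about 2 mm. A picture is of the moment at which its call begins: read the wrist's pose just before it. camera_model takes no time and is no camera call.
- r.job_done(): hands the job in; it is judged then, once.
The state is a dict: "clock": time; "joints": joint angles; "qvel": joint speeds; "effort": joint torques, N m; "tcp_pos": TCP position; "tool_rot": TCP orientation; "force": force on the tool from outside, world axes, zero at the start; "moment": the same for the moment, N m; "opening": finger opening in m; "grasp_force": force on a finger pad.
Only numpy, scipy, OpenCV 4.12 (cv2) and the standard library are available. Lean on these libraries where they do the work, as an engineer would, in place of code of your own. Each camera call takes 0.05 s, during which the arm holds its last target. There are 200 camera calls.

TASK

Make up two gift sets in the wooden trays. In the two-compartment tray put the long ink stick in the narrow compartment and the round ink slab in the wide one; in the three-compartment tray put the short ink stick in the narrow end compartment, the seal stone in the middle one and the paste pot in the wide end compartment. Everything lies flat or stands upright on its compartment's floor, and the water bowl, the brush rest and the paperweight stay where they are.

Things in the scene. Friction and masses are not known exactly. Their poses are not given: they have to be found in the camera images.
- writing_tray: Wooden tray with TWO open compartments, fixed, at any yaw. 120 (x) by 141 (y) mm, 12 mm high; floor 4 mm thick, all walls 5 mm thick, rising 8 mm above the floor. Origin: centre of underside. Compartments are 110 mm long along x, side by side along y: narrow, 42 mm wide, centred at y = -44.5 mm (long ink stick, lying along x); wide, 84 mm, centred at y = +23.5 mm (ink slab).
- signing_tray: Wooden tray with THREE open compartments, fixed, at any yaw. 86 (x) by 188 (y) mm, 12 mm high; floor 4 mm thick, all walls 5 mm thick, rising 8 mm above the floor. Origin: centre of underside. Compartments are 76 mm long along x, side by side along y: 42 mm wide, centre y = -68 mm (short ink stick, lying along x); 56 mm, y = -14 mm (seal stone); 70 mm, y = +54 mm (paste pot).
- long_ink_stick: Long black ink stick with a narrow gilt inlay on top, a bar lying on the counter at any yaw: 88 (along its x) by 18 (y) by 18 mm high, about 50 g. Origin: centre of its underside.
- short_ink_stick: Short black ink stick with a narrow gilt inlay on top, a bar lying on the counter at any yaw: 52 (along its x) by 18 (y) by 18 mm high, about 30 g. Origin: centre of its underside.
- ink_slab: Round dark grey stone slab for grinding ink, a disc 60 mm in diameter and 22 mm high, about 140 g, lying flat with its darker face up. Origin: centre of its underside, z up.
- paste_pot: Small round white porcelain pot of seal paste, 46 mm in diameter, straight wall 26 mm high, with a fixed blue lid (36 mm across, top at 30 mm) and a knob (12 mm across, top at 35 mm); about 90 g, standing upright. Origin: centre of its underside, z up.
- seal_stone: Seal carved from pale grey-green stone: an upright square column 28 by 28 mm (sides along its x and y) and 48 mm high with a ball on top (21 mm across, top at 63 mm), about 100 g, standing at any yaw. Origin: centre of its underside, z up.
- water_bowl: Bystander, loose: open white porcelain bowl, 76 mm across the rim, 36 mm high. Origin: centre of its underside. Leave it alone.
- brush_rest: Bystander, loose: blue porcelain brush rest, a row of five rounded peaks on a base 80 (x) by 24 (y) mm, 32 mm high at the middle. Origin: centre of its underside. Leave it alone.
- paperweight: Bystander, loose: brass dome with a small knob on top, 44 mm across, 36 mm high. Origin: centre of its underside. Leave it alone.
There are look-alikes about, which are no part of the job. What is shaped like the short_ink_stick but pink is not meant.

How it is judged:
At the end, for the whole second after the job is handed in: Each of the five things has its origin inside the compartment named for it, its underside within 4 mm of that compartment's floor, is tilted less than 0.12 rad from flat or upright, and is at rest (under 20 mm/s and 0.2 rad/s) (y of long_ink_stick in the frame of writing_tray between -0.0655 and -0.0235 m and x of long_ink_stick in the frame of writing_tray between -0.055 and 0.055 m and z of long_ink_stick in the frame of writing_tray between 0 and 0.008 m and angle between each of long_ink_stick, ink_slab, short_ink_stick, seal_stone, paste_pot's own z axis and vertical below 0.12 rad and linear speed of each of long_ink_stick, ink_slab, short_ink_stick, seal_stone, paste_pot below 0.02 m/s and angular speed of each of long_ink_stick, ink_slab, short_ink_stick, seal_stone, paste_pot below 0.2 rad/s and y of ink_slab in the frame of writing_tray between -0.0185 and 0.0655 m and x of ink_slab in the frame of writing_tray between -0.055 and 0.055 m and z of ink_slab in the frame of writing_tray between 0 and 0.008 m and y of short_ink_stick in the frame of signing_tray between -0.089 and -0.047 m and x of short_ink_stick in the frame of signing_tray between -0.038 and 0.038 m and z of short_ink_stick in the frame of signing_tray between 0 and 0.008 m and y of seal_stone in the frame of signing_tray between -0.042 and 0.014 m and x of seal_stone in the frame of signing_tray between -0.038 and 0.038 m and z of seal_stone in the frame of signing_tray between 0 and 0.008 m and y of paste_pot in the frame of signing_tray between 0.019 and 0.089 m and x of paste_pot in the frame of signing_tray between -0.038 and 0.038 m and z of paste_pot in the frame of signing_tray between 0 and 0.008 m); the robot touches nothing.
It fails at once if the water bowl is moved more than 20 mm (distance of water_bowl from where it was at the start of the episode above 0.02 m).
It fails at once if the brush rest is moved more than 20 mm (distance of brush_rest from where it was at the start of the episode above 0.02 m).
It fails at once if the paperweight is moved more than 20 mm (distance of paperweight from where it was at the start of the episode above 0.02 m).
It also fails if it takes over 136 s, if anything falls off the work surface, if the arm or the gripper's body presses on something with over 40 N, if the wrist force passes 120 N, or if a joint passes its speed limit or range.

## Working session

There is one attempt and no reset: what is moved stays moved. The work goes in short steps, Python scripts to look and compute and a shell command to move; the robot and the scene stay as the last step left them, time stands still between calls to the robot, and variables do not carry over. Pictures are saved under pics/ and viewed, at most 14 in all, crops included, and the job is handed in when it is done.

```bash
ls; mkdir -p pics
python3 - <<'E'
from rig import r
import cv2
for n in("scene","side","wrist"):
    cv2.imwrite(f"pics/{n}0.png",r.grab_frame(n)); print(n,r.camera_model(n))
print(r.observe(),r.grip_point_offset)
E
```

```text
pics
scene {'camera_matrix': array([[462.87905529,   0.        , 326.26281352],
       [  0.        , 462.87905529, 240.04343345],
       [  0.        ,   0.        ,   1.        ]]), 'k1': -0.05868310779583048, 'rvec': array([ 2.44914835,  0.6863952 , -0.2360448 ]), 'tvec': array([-0.35928312, -0.18223828,  1.1593595 ])}
side {'camera_matrix': array([[484.15082508,   0.        , 313.83945302],
       [  0.        , 484.15082508, 232.29787256],
       [  0.        ,   0.        ,   1.        ]]), 'k1': 0.0015046173067967963, 'rvec': array([ 0.34536369, -2.75158945,  1.25623847]), 'tvec': array([0.43105363, 0.10523123, 1.07715231])}
wrist {'camera_matrix': array([[406.17399365,   0.        , 322.74669004],
       [  0.        , 406.17399365, 241.92309044],
       [  0.        ,   0.        ,   1.        ]]), 'k1': 0.013557498597816887, 'tool_from_camera': array([[ 2.40896560e-04, -9.60367178e-01, -2.78737917e-01,
         7.65896435e-02],
       [ 9.99999920e-01,  3.20214167e-04, -2.39029679e-04,
         1.50097605e-03],
       [ 3.18812087e-04, -2.78737837e-01,  9.60367178e-01,
        -1.64860724e-01],
       [ 0.00000000e+00,  0.00000000e+00,  0.00000000e+00,
         1.00000000e+00]])}
{'clock': 0.15, 'joints': array([-1.51180620e+00,  2.59154550e-01,  1.53582060e+00, -8.49482903e-06,
        1.34801332e+00, -2.02789015e-01]), 'qvel': array([ 1.26024248e-03, -1.27583233e-03, -3.83411318e-03, -1.04917330e-03,
       -1.43916088e-04,  3.70653403e-06]), 'effort': array([ 8.70028343e-04, -4.37650537e+01, -2.84231418e+01,  7.19042472e-02,
        3.81153077e-02, -9.41204985e-05]), 'tcp_pos': array([ 0.14233992, -0.53082655,  0.21802447]), 'tool_rot': array([-6.96400233e-04,  9.91445818e-01,  1.30517058e-01,  4.60047309e-05]), 'force': array([-0.50302255, -0.66126097, -0.60698176]), 'moment': array([-0.03689229,  0.01819725, -0.01905885]), 'grasp_force': 0.0, 'opening': 0.09277802915798714} -0.0188
```

View pics/scene0.png

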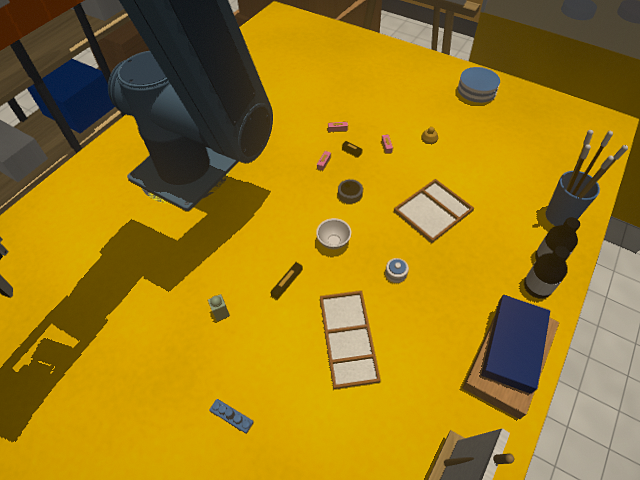

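View pics/side0.png

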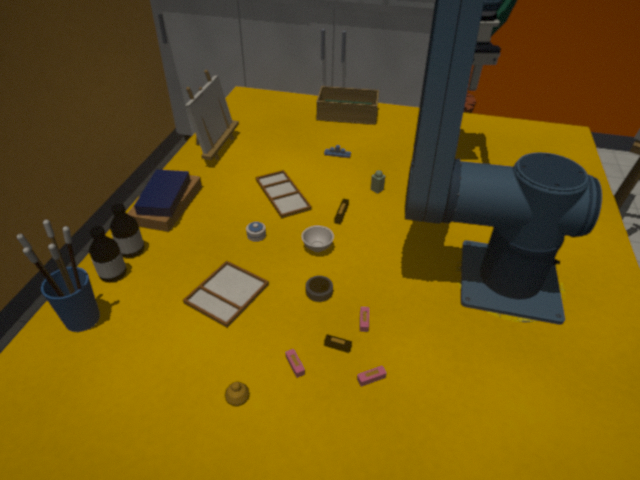

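The scene camera shows all of it. Sticks are at about (287,280) and (352,149), slab (350,190), pot (397,268) and seal (218,307). The trays are at (434,210) and (350,340), and the pink look-alikes are around (338,127), (387,143) and (324,160). Next I'll write helpers and measure from both views.

```bash
cat > h.py <<'E'
import cv2, numpy as np
from scipy.spatial.transform import Rotation as R
from rig import r
def ext(name, st=None):
    m=r.camera_model(name)
    if name=="wrist":
        q=st["tool_rot"]; T=np.eye(4); T[:3,:3]=R.from_quat([*q[1:],q[0]]).as_matrix(); T[:3,3]=st["tcp_pos"]
        C=T@m["tool_from_camera"]; Rc,o=C[:3,:3],C[:3,3]
    else:
        Rw=cv2.Rodrigues(m["rvec"])[0]; Rc=Rw.T; o=-Rc@m["tvec"]
    return m,Rc,o
def toworld(px,z,name,st=None):
    m,Rc,o=ext(name,st); px=np.asarray(px,float).reshape(-1,1,2)
    u=cv2.undistortPoints(px,m["camera_matrix"],np.array([m["k1"],0,0,0.]))[:,0]
    d=np.c_[u,np.ones(len(u))]@Rc.T
    return (o+d*((z-o[2])/d[:,2])[:,None])[:,:2]
def shot(name,pic=None):
    st=r.observe(); im=r.grab_frame(name)
    if pic: cv2.imwrite(f"pics/{pic}.png",im)
    return im,st
def blobs(mask,amin=60):
    cs,_=cv2.findContours(mask.astype(np.uint8)*255,cv2.RETR_EXTERNAL,cv2.CHAIN_APPROX_NONE)
    return [c for c in cs if cv2.contourArea(c)>amin]
def go(x,y,z,yaw=None,half=True):
    """shift (tool axes, mm) and z turn (deg) to TCP x,y,z with tool y (closing line) at world angle yaw deg"""
    st=r.observe(); q=st["tool_rot"]; M=R.from_quat([*q[1:],q[0]])
    d=M.inv().apply(np.array([x,y,z])-st["tcp_pos"])*1000
    rot=np.zeros(3)
    if yaw is not None:
        a=np.radians(yaw); best=None
        for s in (1,-1):
            Y=s*np.array([np.cos(a),np.sin(a),0]);Z=np.array([0,0,-1.]);X=np.cross(Y,Z)
            v=(M.inv()*R.from_matrix(np.c_[X,Y,Z])).as_rotvec(degrees=True)
            if best is None or np.linalg.norm(v)<np.linalg.norm(best): best=v
        rot=best
    print("shift",d.round(1),"rot",rot.round(1),"j6",st["joints"][5].round(2),"t",round(st["clock"],2)); return d,rot
E
python3 - <<'E'
from h import *
for n in("scene","side"):
    im,st=shot(n); hsv=cv2.cvtColor(im,cv2.COLOR_BGR2HSV); H,S,V=cv2.split(hsv)
    y=(H>15)&(H<32)&(S>200)
    m=~y
    print(n)
    for c in blobs(m,80):
        a=cv2.contourArea(c)
        if a>8000: continue
        (cx,cy),(w,h),an=cv2.minAreaRect(c)
        col=cv2.mean(hsv,cv2.drawContours(np.zeros(m.shape,np.uint8),[c],-1,255,-1))[:3]
        print(int(cx),int(cy),int(a),"rect",round(w),round(h),round(an),"hsv",np.round(col),"w",toworld([cx,cy],.01,n).round(3)[0])
E
```

```text
scene
470 453 2983 rect 51 85 90 hsv [ 20.  72. 105.] w [ 0.863 -0.258]
230 415 627 rect 45 15 31 hsv [ 92.  88. 117.] w [ 0.482 -0.416]
513 355 6873 rect 69 112 23 hsv [ 79. 133.  97.] w [ 0.867 -0.055]
218 307 322 rect 25 15 68 hsv [ 29.  92. 106.] w [ 0.329 -0.262]
348 339 4121 rect 95 48 81 hsv [ 18.  81. 180.] w [ 0.586 -0.185]
6 285 165 rect 12 21 0 hsv [30. 72. 59.] w [-0.094 -0.463]
288 275 105 rect 7 32 43 hsv [ 20. 192. 118.] w [ 0.408 -0.129]
396 270 449 rect 24 23 90 hsv [ 50.  71. 141.] w [ 0.594 -0.001]
333 232 825 rect 33 33 45 hsv [ 17.  57. 165.] w [0.432 0.015]
432 209 2599 rect 50 65 52 hsv [ 18.  87. 171.] w [0.593 0.189]
350 191 470 rect 24 24 90 hsv [ 21. 143.  78.] w [0.402 0.139]
323 160 149 rect 9 21 31 hsv [ 77. 137. 161.] w [0.294 0.194]
386 143 127 rect 19 9 72 hsv [ 79. 136. 161.] w [0.403 0.328]
606 138 82 rect 6 18 30 hsv [ 28.  65. 102.] w [0.89  0.649]
567 214 4152 rect 48 176 26 hsv [33. 98. 58.] w [0.867 0.336]
337 126 155 rect 9 19 90 hsv [ 65. 137. 147.] w [0.261 0.319]
478 84 1178 rect 40 36 14 hsv [ 72.  79. 113.] w [0.518 0.687]
side
371 375 352 rect 13 30 71 hsv [ 70. 135. 130.] w [0.255 0.322]
295 362 294 rect 29 12 63 hsv [ 70. 136. 136.] w [0.397 0.33 ]
364 318 221 rect 25 10 90 hsv [ 58. 137. 139.] w [0.29  0.196]
318 287 542 rect 27 25 9 hsv [ 20. 145.  60.] w [0.4   0.138]
226 292 2773 rect 49 74 47 hsv [ 19.  71. 134.] w [0.586 0.199]
317 237 669 rect 28 31 63 hsv [ 18.  62. 126.] w [ 0.441 -0.021]
255 231 327 rect 20 20 90 hsv [ 41.  69. 106.] w [ 0.594 -0.005]
283 192 1251 rect 55 30 57 hsv [ 18.  77. 128.] w [ 0.573 -0.173]
377 181 235 rect 14 23 9 hsv [ 28. 102.  77.] w [ 0.336 -0.29 ]
337 150 213 rect 27 12 7 hsv [61. 76. 85.] w [ 0.477 -0.422]
```

Run:
```python
from h import *
print(cv2.boxPoints.__name__)
for n,ps in(("scene",[(348,339),(432,209)]),("side",[(283,192),(226,292)])):
    im,st=shot(n); H,S,V=cv2.split(cv2.cvtColor(im,cv2.COLOR_BGR2HSV))
    m=~((H>15)&(H<32)&(S>200))
    for c in blobs(m,80):
        for p in ps:
            if cv2.pointPolygonTest(c,p,False)>0:
                w=toworld(c[:,0],.012,n).astype(np.float32)
                print(n,cv2.minAreaRect(w*1000))
go(.44,-.18,.28,None)
```

```text
boxPoints
scene ((582.1114501953125, -182.82510375976562), (88.14456176757812, 190.43209838867188), 39.63856887817383)
scene ((593.3457641601562, 188.1087646484375), (149.15208435058594, 122.5866470336914), 71.52816772460938)
side ((586.6392822265625, 198.24334716796875), (143.0509796142578, 123.51361083984375), 71.78709411621094)
side ((575.1326904296875, -171.9654083251953), (85.44841003417969, 191.95689392089844), 39.477848052978516)
shift [ 378.4 -262.2  -61.4] rot [0. 0. 0.] j6 -0.2 t 0.35
```

```bash
python3 -m jog '{"translation":[[378,-262,-61],[378,-262,-61],[378,-262,-61],[378,-262,-61],[378,-262,-61],[378,-262,-61],[378,-262,-61],[378,-262,-61],[378,-262,-61],[378,-262,-61]],"rotation":[[0,0,0],[0,0,0],[0,0,0],[0,0,0],[0,0,0],[0,0,0],[0,0,0],[0,0,0],[0,0,0],[0,0,0]],"grip":[93,93,93,93,93,93,93,93,93,93]}'
python3 - <<'E'
from h import *
im,st=shot("wrist","w1"); print(st["tcp_pos"],st["tool_rot"],ext("wrist",st)[2],ext("scene")[2],ext("side")[2])
H,S,V=cv2.split(cv2.cvtColor(im,cv2.COLOR_BGR2HSV))
for c in blobs(~((H>15)&(H<32)&(S>200)),150):
    w=toworld(c[:,0],.012,"wrist",st).astype(np.float32)
    print(cv2.minAreaRect(c)[0],np.round(cv2.minAreaRect(w*1000)[0]),np.round(cv2.minAreaRect(w*1000)[1]),cv2.minAreaRect(w*1000)[2])
E
```

```text
clock: 1.35
tcp_pos: [0.442, -0.1769, 0.2806]
tool_rot: [-0.0, 0.991, 0.133, 0.001]
force: [-0.1, -0.8, 0.3]
opening: 0.0931
grasp_force: 0.0
[ 0.44202891 -0.17685428  0.28057814] [-2.80512480e-05  9.91142868e-01  1.32794948e-01  1.14695607e-03] [ 0.51592794 -0.15819656  0.44561314] [ 0.74364208 -0.50263612  0.83711588] [0.24023877 0.82833516 0.7831246 ]
(319.5, 239.5) [ 351. -199.] [565. 840.] 15.279393196105957
```

View pics/w1.png

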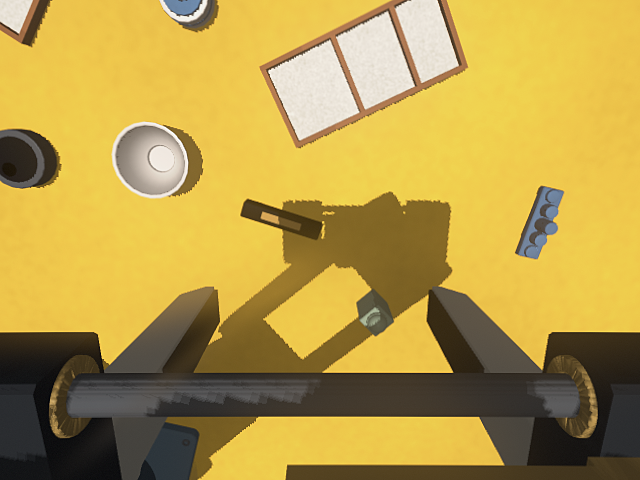

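The wrist view shows the signing tray, with its narrow end on the right at about (430,40), the long stick at (282,219), and the seal at (374,312).

```bash
cat >> h.py <<'E'
def masked(im):
    b,g,rr=[x.astype(int) for x in cv2.split(im)]
    # yellow table, lit or shaded: blue far below green, green 0.7-0.85 of red
    ratio=g/np.maximum(rr,1)
    return ~((b<0.5*g)&(ratio>0.68)&(ratio<0.95))
E
python3 - <<'E'
from h import *
im=cv2.imread("pics/w1.png"); st=r.observe()
for p in [(100,300),(360,235),(300,69),(282,137),(300,100),(245,215),(300,225)]: print(p,im[p[1],p[0]],end=' ')
m=masked(im); cv2.imwrite("pics/m1.png",m*255)
for c in blobs(m,150):
    w=toworld(c[:,0],.012,"wrist",st).astype(np.float32)
    q=cv2.minAreaRect(w*1000); print(np.round(cv2.minAreaRect(c)[0]),np.round(q[0]),np.round(q[1]),q[2])
E
```

```text
(100, 300) [ 76 200 239] (360, 235) [ 37 102 130] (300, 69) [219 229 236] (282, 137) [ 83 206 240] (300, 100) [220 231 237] (245, 215) [30 58 76] (300, 225) [ 40  82 106] [374. 312.] [ 328. -272.] [49. 38.] 57.1875114440918
[320. 382.] [ 211. -237.] [275. 840.] 15.552692413330078
[261. 214.] [ 408. -118.] [42. 15.] 86.87723541259766
[542. 223.] [ 478. -417.] [80. 36.] 2.329894781112671
[ 28. 158.] [400. 128.] [63. 56.] 2.779327154159546
[150. 160.] [433.   7.] [79. 79.] 55.942344665527344
[367.  64.] [ 579. -183.] [ 87. 187.] 39.73701477050781
[186.  14.] [579.  -8.] [24. 52.] 15.537662506103516
[24. 22.] [538. 145.] [37. 49.] 71.307861328125[ WARN:0@0.633] global loadsave.cpp:1063 imwrite_ Unsupported depth image for selected encoder is fallbacked to CV_8U.
```

Run:
```python
from h import *
im=cv2.imread("pics/w1.png"); st=r.observe()
e=toworld([(246,208),(317,231)],.012,"wrist",st); d=e[1]-e[0]
print(e,np.linalg.norm(d),np.degrees(np.arctan2(d[1],d[0])),"seal",toworld([(372,316)],.06,"wrist",st))
a=np.degrees(np.arctan2(d[1],d[0])); c=e.mean(0); go(*c,.13,a+90)
```

```text
[[ 0.41055134 -0.10098614]
 [ 0.40598626 -0.1819037 ]] 0.08104622753348081 -93.22900374635367 seal [[ 0.34497756 -0.25832768]]
shift [-23.5 -43.4 150.4] rot [  0.1  -0.1 -71.5] j6 0.69 t 1.4
```

```bash
python3 -m jog '{"translation":[[-23,-43,150],[-23,-43,150],[-23,-43,150],[-23,-43,150],[-23,-43,150],[-23,-43,150],[-23,-43,150],[-23,-43,150],[-23,-43,150],[-23,-43,150]],"rotation":[[0,0,-8],[0,0,-16],[0,0,-24],[0,0,-32],[0,0,-40],[0,0,-48],[0,0,-56],[0,0,-64],[0,0,-71.5],[0,0,-71.5]],"grip":[93,93,93,93,93,93,93,93,93,93]}' 20
python3 - <<'E'
from h import *
im,st=shot("wrist","w2"); print(st["tool_rot"])
E
```

```text
clock: 2.4
tcp_pos: [0.4056, -0.1458, 0.1295]
tool_rot: [-0.0, 0.728, 0.685, -0.0]
force: [-0.4, -0.2, 0.3]
opening: 0.093
grasp_force: 0.0
[-1.54734569e-04  7.28375657e-01  6.85177902e-01 -3.46442294e-04]
```

View pics/w2.png

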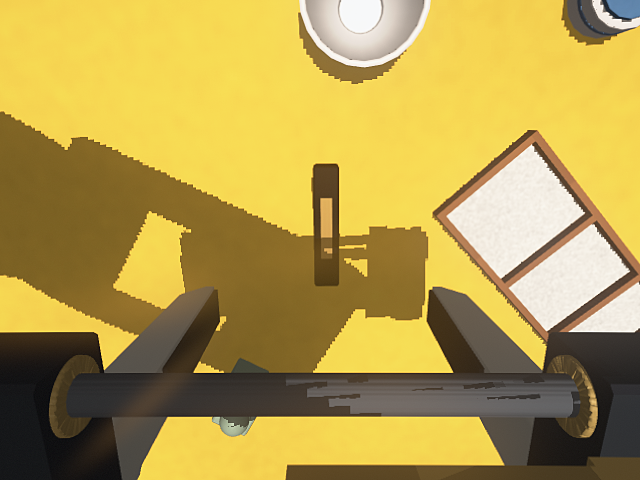

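Run:
```python
from h import *
im=cv2.imread("pics/w2.png"); st=r.observe()
m=(im.max(2)<100)&(im[:,:,1]<0.85*im[:,:,2]); 
e=toworld([(327,164),(327,285)],.018,"wrist",st); f=toworld([(327,164)],0,"wrist",st)
print(e,np.linalg.norm(e[0]-e[1]),f, np.linalg.norm(f-e[1]))
print(im[200:206,310:344,2])
s=toworld([(314,220),(339,220)],.018,"wrist",st);print(s.mean(0),np.linalg.norm(s[0]-s[1]))
```

```text
[[ 0.41131328 -0.09584   ]
 [ 0.4059238  -0.18288375]] 0.08721043679298396 [[ 0.41138133 -0.09752761]] 0.08553042937360314
[[249 255 193  89  76  84  84  85  82  69 174 232 230 227 226 226 227 227
  226 229 235 223 119  76  84  85  85  79  53 255 255 248 247 247]
 [249 255 193  88  75  83  84  85  82  68 174 231 229 225 225 225 226 226
  224 226 235 222 119  75  83  87  86  78  55 255 255 248 247 247]
 [249 255 193  89  76  82  84  84  81  67 174 231 228 225 224 224 225 226
  224 226 234 223 120  74  85  85  84  77  54 255 254 248 247 247]
 [249 255 192  88  76  82  84  83  81  67 173 231 229 225 224 225 225 226
  224 226 234 222 118  74  83  86  85  77  54 255 254 248 247 247]
 [249 255 192  90  75  83  83  84  80  66 174 230 228 225 224 224 225 225
  224 225 234 222 117  74  84  85  84  77  53 255 255 248 247 247]
 [249 255 192  89  75  81  84  83  80  67 173 231 228 225 224 224 225 225
  224 225 233 223 119  73  83  84  84  77  53 255 255 248 247 247]]
[ 0.40858637 -0.13424862] 0.017437704782270944
```

Run:
```python
from h import *
go(.4085,-.1395,.011)
```

```text
shift [  6.4   2.4 118.5] rot [0. 0. 0.] j6 -0.54 t 2.45
```

```bash
python3 -m jog '{"translation":[[6,2.5,40],[6,2.5,80],[6,2.5,108],[6,2.5,118.5],[6,2.5,118.5],[6,2.5,118.5],[6,2.5,118.5],[6,2.5,118.5],[6,2.5,118.5],[6,2.5,118.5]],"rotation":[[0,0,0],[0,0,0],[0,0,0],[0,0,0],[0,0,0],[0,0,0],[0,0,0],[0,0,0],[0,0,0],[0,0,0]],"grip":[60,50,40,30,30,12,12,12,12,12]}' 20
python3 -m jog '{"translation":[[0,0,0],[0,0,0],[0,0,0],[0,0,0],[0,0,0]],"rotation":[[0,0,0],[0,0,0],[0,0,0],[0,0,0],[0,0,0]],"grip":[12,12,12,12,12]}'
```

```text
clock: 3.45
tcp_pos: [0.4095, -0.1391, 0.0117]
tool_rot: [0.001, 0.728, 0.685, 0.0]
force: [0.9, -0.4, 3.8]
opening: 0.0177
grasp_force: 18.0
clock: 3.95
tcp_pos: [0.4095, -0.1391, 0.0116]
tool_rot: [0.0, 0.728, 0.685, 0.0]
force: [-2.0, 1.7, 6.3]
opening: 0.0176
grasp_force: 20.0
```

Run:
```python
from h import *
go(.50,.10,.24)
```

```text
shift [ 244.1   75.9 -228.4] rot [0. 0. 0.] j6 -0.53 t 3.95
```

```bash
python3 -m jog '{"translation":[[0,0,-40],[0,0,-80],[20,8,-115],[60,20,-150],[100,35,-185],[140,48,-220],[185,60,-228],[230,72,-228],[244,76,-228],[244,76,-228]],"rotation":[[0,0,0],[0,0,0],[0,0,0],[0,0,0],[0,0,0],[0,0,0],[0,0,0],[0,0,0],[0,0,0],[0,0,0]],"grip":[12,12,12,12,12,12,12,12,12,12]}'
python3 -m jog '{"translation":[[0,0,0],[0,0,0]],"rotation":[[0,0,0],[0,0,0]],"grip":[12,12]}'
python3 - <<'E'
from h import *
im,st=shot("wrist","w3"); print(st["tcp_pos"])
m=masked(im)
for c in blobs(m,150):
    w=toworld(c[:,0],.012,"wrist",st).astype(np.float32)
    q=cv2.minAreaRect(w*1000); print(np.round(cv2.minAreaRect(c)[0]),np.round(q[0]),np.round(q[1]),q[2])
E
```

```text
clock: 4.95
tcp_pos: [0.5002, 0.1027, 0.2389]
tool_rot: [-0.0, 0.727, 0.687, 0.0]
force: [-0.2, 0.0, -1.4]
opening: 0.0177
grasp_force: 20.0
clock: 5.15
tcp_pos: [0.4994, 0.0989, 0.2387]
tool_rot: [-0.0, 0.729, 0.685, -0.001]
force: [0.6, -0.3, -1.5]
opening: 0.0178
grasp_force: 20.0
[0.49940218 0.09889822 0.23872549]
[418. 298.] [592.  -6.] [47. 58.] 27.433238983154297
[320. 345.] [485. -71.] [328. 727.] 86.58737182617188
[216. 172.] [399. 136.] [60. 63.] 86.51134490966797
[ 93. 117.] [293. 193.] [26. 54.] 8.64244270324707
[116.  28.] [329. 265.] [19. 50.] 86.86097717285156
[418.  95.] [590. 191.] [142. 121.] 71.45306396484375
```

View pics/w3.png

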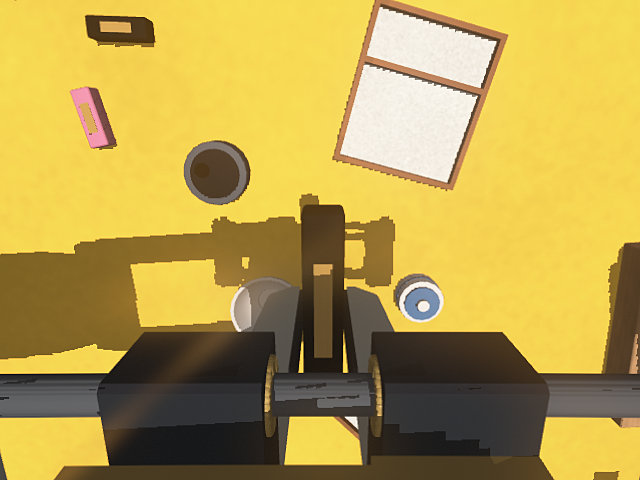

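Wrist view 3: the writing tray has its narrow compartment at the top (435,45), the slab is at (216,172), and the short stick is at (120,28). The tray measures 142×121 mm, as it should.

Run:
```python
from h import *
go(.604,.233,.08,71.5)
```

```text
shift [140.6  96.  158.7] rot [ -0.1  -0.  -75.1] j6 0.04 t 5.2
```

```bash
python3 -m jog '{"translation":[[20,14,20],[40,27,40],[60,41,60],[80,55,80],[100,68,100],[120,82,120],[140,96,130],[140.5,96,145],[140.5,96,158],[140.5,96,158]],"rotation":[[0,0,-8],[0,0,-16],[0,0,-24],[0,0,-32],[0,0,-40],[0,0,-48],[0,0,-56],[0,0,-64],[0,0,-72],[0,0,-75]],"grip":[12,12,12,12,12,12,12,12,12,12]}'
python3 -m jog '{"translation":[[0,0,0],[0,0,0]],"rotation":[[0,0,0],[0,0,0]],"grip":[12,12]}'
python3 - <<'E'
from h import *
im,st=shot("wrist","w4");go(.604,.233,.017,71.5)
m=masked(im)
for c in blobs(m,1500):
    w=toworld(c[:,0],.012,"wrist",st).astype(np.float32)
    q=cv2.minAreaRect(w*1000); print(np.round(cv2.minAreaRect(c)[0]),np.round(q[0]),np.round(q[1]),q[2])
E
```

```text
clock: 6.2
tcp_pos: [0.6031, 0.2325, 0.0785]
tool_rot: [-0.002, 0.159, 0.987, -0.001]
force: [-0.4, -0.1, -1.0]
opening: 0.0174
grasp_force: 20.0
clock: 6.4
tcp_pos: [0.6048, 0.2332, 0.0814]
tool_rot: [0.0, 0.162, 0.987, -0.0]
force: [0.2, 0.3, 0.0]
opening: 0.0177
grasp_force: 20.0
shift [ 0.7 -0.7 64.6] rot [ 0.   0.  -0.2] j6 -1.05 t 6.45
[320. 316.] [654. 213.] [433. 230.] 71.30020141601562
```

View pics/w4.png

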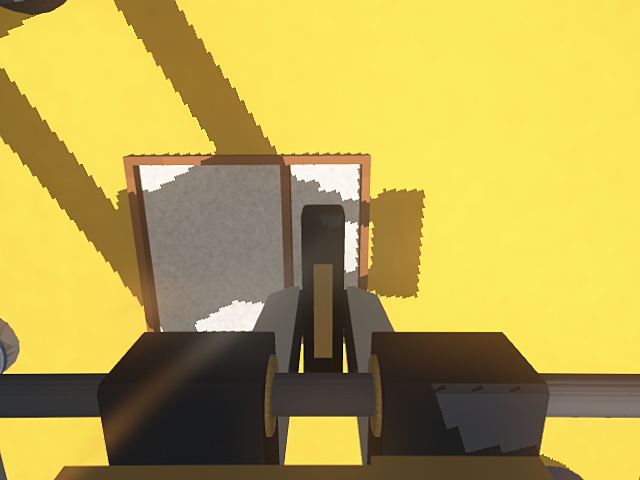

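```bash
python3 -m jog '{"translation":[[0.5,0,30],[0.5,0,50],[0.5,0,60],[0.5,0,65],[0.5,0,65],[0.5,0,65],[0.5,0,65],[0.5,0,65],[0.5,0,65],[0.5,0,65]],"rotation":[[0,0,0],[0,0,0],[0,0,0],[0,0,0],[0,0,0],[0,0,0],[0,0,0],[0,0,0],[0,0,0],[0,0,0]],"grip":[12,12,12,12,12,12,28,32,32,32]}'
python3 -m jog '{"translation":[[0,0,-20],[0,0,-60],[0,0,-110],[0,0,-150],[0,0,-150]],"rotation":[[0,0,0],[0,0,0],[0,0,0],[0,0,0],[0,0,0]],"grip":[32,60,93,93,93]}'
python3 - <<'E'
from h import *
go(.401,.1365,.15,71.5)
E
```

```text
clock: 7.45
tcp_pos: [0.604, 0.2345, 0.0164]
tool_rot: [0.0, 0.161, 0.987, 0.0]
force: [-0.5, 0.8, -0.0]
opening: 0.0318
grasp_force: 0.0
clock: 7.95
tcp_pos: [0.6077, 0.2354, 0.1738]
tool_rot: [0.006, 0.161, 0.987, 0.002]
force: [0.7, 0.5, 0.2]
opening: 0.0595
grasp_force: 0.0
shift [ 164.9 -159.5   20.9] rot [0.4 0.6 0. ] j6 -1.05 t 7.95
```

```bash
python3 -m jog '{"translation":[[30,-30,5],[60,-60,10],[95,-95,15],[130,-130,20],[165,-160,20],[165,-160,20],[165,-160,20]],"rotation":[[0,0,0],[0,0,0],[0,0,0],[0,0,0],[0,0,0],[0,0,0],[0,0,0]],"grip":[93,93,93,93,93,93,93]}'
python3 - <<'E'
from h import *
im,st=shot("wrist","w5")
m=masked(im)
for c in blobs(m,1000):
    (x,y),(a,b),an=cv2.fitEllipse(c); print(round(x),round(y),round(a),round(b))
    w=toworld(c[:,0],.022,"wrist",st).astype(np.float32)
    print(" circ",cv2.minEnclosingCircle(w*1000))
E
```

```text
clock: 8.65
tcp_pos: [0.3961, 0.135, 0.1462]
tool_rot: [0.0, 0.161, 0.987, 0.0]
force: [0.5, -0.0, -0.1]
opening: 0.0931
grasp_force: 0.0
249 464 38 56
 circ ((575.8299560546875, 2.1958227157592773), 26.39935302734375)
327 397 188 731
 circ ((591.9027709960938, 64.89615631103516), 281.4083557128906)
328 234 78 80
 circ ((397.7279357910156, 137.12823486328125), 30.926197052001953)
579 150 37 101
 circ ((395.8330383300781, 320.23260498046875), 28.629426956176758)
473 84 34 98
 circ ((331.4954833984375, 260.7232666015625), 25.76589584350586)
358 62 32 100
 circ ((293.1435546875, 191.68215942382812), 26.630537033081055)
```

View pics/w5.png

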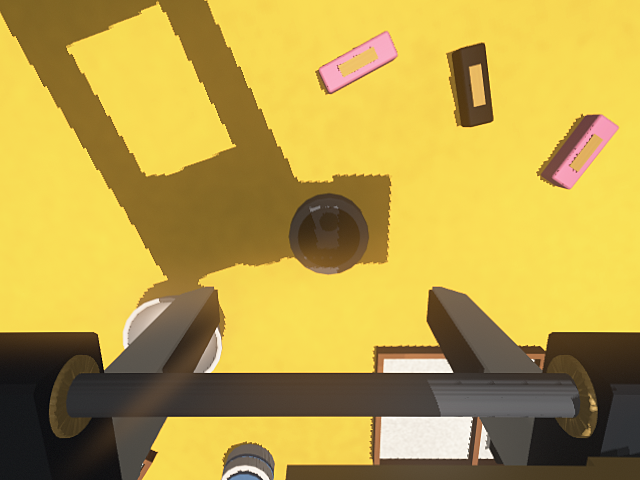

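Run:
```python
from h import *
go(.398,.137,.011)
```

```text
shift [  0.4   1.7 135.6] rot [0. 0. 0.] j6 -1.19 t 8.7
```

```bash
python3 -m jog '{"translation":[[0,1.7,45],[0,1.7,90],[0,1.7,122],[0,1.7,135],[0,1.7,135],[0,1.7,135],[0,1.7,135],[0,1.7,135],[0,1.7,135],[0,1.7,135]],"rotation":[[0,0,0],[0,0,0],[0,0,0],[0,0,0],[0,0,0],[0,0,0],[0,0,0],[0,0,0],[0,0,0],[0,0,0]],"grip":[90,90,90,80,72,54,54,54,54,54]}' 25
python3 -m jog '{"translation":[[0,0,0],[0,0,0],[0,0,-40],[0,0,-80],[0,0,-80],[0,0,-80]],"rotation":[[0,0,0],[0,0,0],[0,0,0],[0,0,0],[0,0,0],[0,0,0]],"grip":[54,54,54,54,54,54]}'
python3 - <<'E'
from h import *
go(.5817,.1664,.06,71.5)
E
```

```text
clock: 9.7
tcp_pos: [0.3984, 0.1369, 0.0121]
tool_rot: [0.001, 0.161, 0.987, 0.0]
force: [0.5, -0.2, 4.0]
opening: 0.0593
grasp_force: 25.0
clock: 10.3
tcp_pos: [0.3974, 0.1367, 0.0916]
tool_rot: [0.001, 0.161, 0.987, 0.0]
force: [0.8, -0.6, -1.9]
opening: 0.0595
grasp_force: 25.0
shift [-165.3   86.6   31.9] rot [ 0.   0.1 -0. ] j6 -1.18 t 10.3
```

```bash
python3 -m jog '{"translation":[[-40,21,0],[-80,42,0],[-120,63,0],[-165,86.5,0],[-165,86.5,32],[-165,86.5,60],[-165,86.5,70],[-165,86.5,74.5],[-165,86.5,74.5],[-165,86.5,74.5]],"rotation":[[0,0,0],[0,0,0],[0,0,0],[0,0,0],[0,0,0],[0,0,0],[0,0,0],[0,0,0],[0,0,0],[0,0,0]],"grip":[54,54,54,54,54,54,54,54,54,54]}'
python3 -m jog '{"translation":[[0,0,0],[0,0,0],[0,0,0],[0,0,-20],[0,0,-70],[0,0,-120],[0,0,-160],[0,0,-160],[0,0,-160]],"rotation":[[0,0,0],[0,0,0],[0,0,0],[0,0,0],[0,0,0],[0,0,0],[0,0,0],[0,0,0],[0,0,0]],"grip":[66,68,68,68,90,90,90,90,90]}'
python3 - <<'E'
from h import *
im=cv2.imread("pics/w5.png")
# pose of w5 shot
st=dict(tcp_pos=np.array([.3965,.1351,.1466]),tool_rot=r.observe()["tool_rot"])
e=toworld([(471,45),(482,123)],.018,"wrist",st);d=e[1]-e[0]; a=np.degrees(np.arctan2(d[1],d[0]))
print(e.mean(0),np.linalg.norm(d),a); go(*e.mean(0),.12,a+90)
E
```

```text
clock: 11.3
tcp_pos: [0.5805, 0.1664, 0.0163]
tool_rot: [-0.0, 0.161, 0.987, -0.0]
force: [-0.2, -0.8, -1.5]
opening: 0.0595
grasp_force: 25.0
clock: 12.2
tcp_pos: [0.5816, 0.1665, 0.1779]
tool_rot: [0.001, 0.161, 0.987, 0.0]
force: [0.6, -0.8, -0.9]
opening: 0.0896
grasp_force: 0.0
[0.33193924 0.26438079] 0.050651163438517464 -3.855634719567664
shift [268.   13.5  57.2] rot [  0.    0.2 -14.6] j6 -1.15 t 12.2
```

```bash
python3 -m jog '{"translation":[[40,2,5],[80,4,10],[125,6,20],[170,9,30],[215,11,40],[260,13.5,50],[268,13.5,57],[268,13.5,57],[268,13.5,57],[268,13.5,57]],"rotation":[[0,0,-7],[0,0,-14.5],[0,0,-14.5],[0,0,-14.5],[0,0,-14.5],[0,0,-14.5],[0,0,-14.5],[0,0,-14.5],[0,0,-14.5],[0,0,-14.5]],"grip":[50,50,50,50,50,50,50,50,50,50]}'
python3 - <<'E'
from h import *
im,st=shot("wrist","w6"); s=r.grab_frame("scene")
w=im[90:390,180:480]; v=np.hstack([cv2.resize(w,(480,480)),cv2.resize(s[120:280,380:500],(320,427))[:427].copy() if 0 else cv2.copyMakeBorder(cv2.resize(s[160:260,380:480],(320,320)),0,160,0,0,0)])
cv2.imwrite("pics/v6.png",v); print(st["tcp_pos"],st["tool_rot"])
E
```

```text
clock: 13.2
tcp_pos: [0.3329, 0.2641, 0.1197]
tool_rot: [0.0, 0.035, 0.999, 0.0]
force: [0.1, -0.5, 0.6]
opening: 0.05
grasp_force: 0.0
[0.33290985 0.26407094 0.1197423 ] [3.99231113e-04 3.54643573e-02 9.99370861e-01 5.49934177e-05]
```

View pics/v6.png

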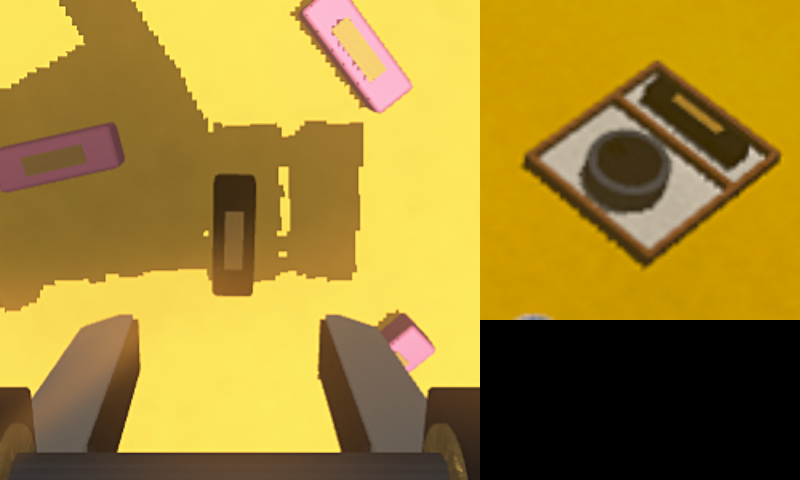

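Long stick and slab both sit in their compartments. The short stick fills crop columns 213–255 and rows 175–296, and is aligned with the tool.

Run:
```python
from h import *
st=r.observe()
e=toworld([(326.3,199.5),(326.3,275)],.018,"wrist",st);print(e,np.linalg.norm(e[0]-e[1])); go(*e.mean(0),.011)
```

```text
[[0.30302619 0.26686041]
 [0.35633968 0.26319453]] 0.05343938055934134
shift [  3.2   0.8 108.8] rot [0. 0. 0.] j6 -1.09 t 13.3
```

```bash
python3 -m jog '{"translation":[[3,1,40],[3,1,80],[3,1,100],[3,1,108.5],[3,1,108.5],[3,1,108.5],[3,1,108.5],[3,1,108.5],[3,1,108.5],[3,1,108.5]],"rotation":[[0,0,0],[0,0,0],[0,0,0],[0,0,0],[0,0,0],[0,0,0],[0,0,0],[0,0,0],[0,0,0],[0,0,0]],"grip":[50,50,50,50,40,12,12,12,12,12]}' 20
python3 -m jog '{"translation":[[0,0,0],[0,0,-40],[0,0,-90],[0,0,-140],[0,0,-170],[0,0,-170],[0,0,-170]],"rotation":[[0,0,0],[0,0,0],[0,0,0],[0,0,0],[0,0,0],[0,0,0],[0,0,0]],"grip":[12,12,12,12,12,12,12]}'
python3 - <<'E'
from h import *
go(.6234,-.2343,.18,-50.3)
E
```

```text
clock: 14.3
tcp_pos: [0.329, 0.2658, 0.012]
tool_rot: [0.001, 0.035, 0.999, 0.0]
force: [-0.4, -0.5, 6.8]
opening: 0.0173
grasp_force: 20.0
clock: 15.0
tcp_pos: [0.3283, 0.2655, 0.1814]
tool_rot: [0.001, 0.035, 0.999, 0.0]
force: [0.7, -0.1, -0.7]
opening: 0.0176
grasp_force: 20.0
shift [-329.2 -478.1    1.5] rot [  0.    0.1 -43.7] j6 -1.09 t 15.0
```

```bash
python3 -m jog '{"translation":[[-27,-39,0],[-54,-78,0],[-81,-117,0],[-108,-156,0],[-135,-195,0],[-162,-234,0],[-189,-273,0],[-216,-312,0],[-243,-351,0],[-270,-390,0]],"rotation":[[0,0,-4],[0,0,-8],[0,0,-12],[0,0,-16],[0,0,-20],[0,0,-24],[0,0,-28],[0,0,-32],[0,0,-36],[0,0,-40]],"grip":[12,12,12,12,12,12,12,12,12,12]}'
python3 - <<'E'
from h import *
go(.6234,-.2343,.08,-50.3)
E
```

```text
clock: 16.0
tcp_pos: [0.5698, -0.1437, 0.1782]
tool_rot: [-0.002, -0.31, 0.951, 0.002]
force: [0.7, 0.7, 0.7]
opening: 0.018
grasp_force: 20.0
shift [   9.9 -105.2   97.8] rot [ 0.3 -0.1 -3.6] j6 -2.64 t 16.0
```

```bash
python3 -m jog '{"translation":[[3,-35,20],[7,-70,60],[10,-105,97],[10,-105,97],[10,-105,97],[10,-105,97]],"rotation":[[0,0,-3.6],[0,0,-3.6],[0,0,-3.6],[0,0,-3.6],[0,0,-3.6],[0,0,-3.6]],"grip":[12,12,12,12,12,12]}'
python3 - <<'E'
from h import *
im,st=shot("wrist","w7"); go(.6234,-.2343,.017,-50.3)
E
```

```text
clock: 16.6
tcp_pos: [0.6236, -0.2323, 0.0841]
tool_rot: [-0.0, -0.339, 0.941, 0.001]
force: [0.3, -0.4, -0.9]
opening: 0.0178
grasp_force: 20.0
shift [ 2.  -1.  68.3] rot [-0.1  0.  -0. ] j6 -2.79 t 16.65
```

View pics/w7.png

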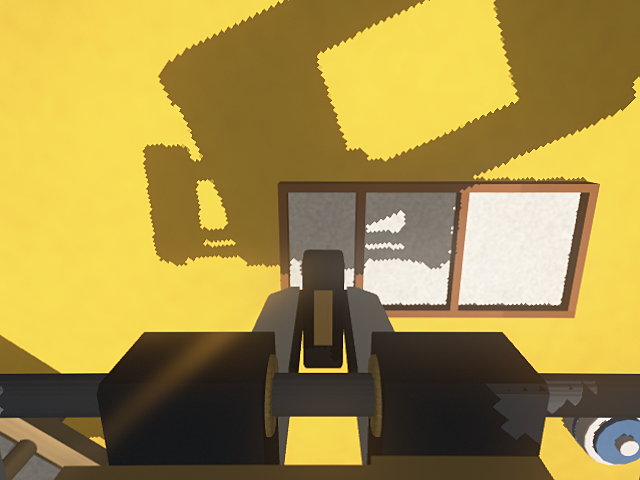

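Run:
```python
from h import *
st=r.observe()
e=toworld([(279,184),(599,183),(575,317)],.012,"wrist",st)
u=e[0]-e[1]; v=e[2]-e[1]; print(np.linalg.norm(u),np.linalg.norm(v),np.degrees(np.arctan2(u[1],u[0])))
c=e[1]+u/2+v/2; y=-u/np.linalg.norm(u); print("c",c)
for t in(-.068,-.014,.054): print(t,c+y*t)
go(*(c-.068*y),.0165)
```

```text
0.18643783782794485 0.08587830303345552 -50.21194019015654
c [ 0.57944967 -0.1821831 ]
-0.068 [ 0.62296624 -0.23443545]
-0.014 [ 0.58840896 -0.19294094]
0.054 [ 0.54489239 -0.14068859]
shift [ 2.4 -0.8 68.8] rot [0. 0. 0.] j6 -2.79 t 16.65
```

Consistent to 1 mm. Place it, then go to the pot.

```bash
python3 -m jog '{"translation":[[2,-1,35],[2,-1,55],[2,-1,64],[2,-1,68],[2,-1,68],[2,-1,68],[2,-1,68],[2,-1,68],[2,-1,68],[2,-1,68]],"rotation":[[0,0,0],[0,0,0],[0,0,0],[0,0,0],[0,0,0],[0,0,0],[0,0,0],[0,0,0],[0,0,0],[0,0,0]],"grip":[12,12,12,12,12,12,28,30,30,30]}'
python3 -m jog '{"translation":[[0,0,-20],[0,0,-60],[0,0,-110],[0,0,-150],[0,0,-150]],"rotation":[[0,0,0],[0,0,0],[0,0,0],[0,0,0],[0,0,0]],"grip":[30,60,80,80,80]}'
python3 - <<'E'
from h import *
go(.592,-.004,.15,39.8)
E
```

```text
clock: 17.65
tcp_pos: [0.6233, -0.2354, 0.0164]
tool_rot: [0.0, -0.339, 0.941, -0.0]
force: [0.3, -1.1, 0.3]
opening: 0.0296
grasp_force: 0.0
clock: 18.15
tcp_pos: [0.6266, -0.2372, 0.174]
tool_rot: [0.004, -0.339, 0.941, -0.005]
force: [0.8, -0.5, 0.5]
opening: 0.0573
grasp_force: 0.0
shift [-121.9  202.    22. ] rot [-0.4  0.8 89.8] j6 -2.79 t 18.15
```

```bash
python3 -m jog '{"translation":[[-12,20,2],[-24,40,4],[-36,60,6],[-48,80,8],[-60,100,10],[-72,120,12],[-84,140,14],[-96,160,16],[-108,180,18],[-122,202,22]],"rotation":[[0,0,8.5],[0,0,17],[0,0,25.5],[0,0,34],[0,0,42.5],[0,0,51],[0,0,59.5],[0,0,68],[0,0,76.5],[0,0,85]],"grip":[80,80,80,80,80,80,80,80,80,80]}'
python3 -m jog '{"translation":[[0,0,0],[0,0,0],[0,0,0]],"rotation":[[0,0,4.8],[0,0,4.8],[0,0,4.8]],"grip":[80,80,80]}'
python3 - <<'E'
from h import *
im,st=shot("wrist","w8"); print(st["joints"][5])
for c in blobs(masked(im),400):
    w=toworld(c[:,0],.026,"wrist",st).astype(np.float32); print(cv2.minAreaRect(c)[0]," circ",cv2.minEnclosingCircle(w*1000))
b=(im[:,:,0]>1.25*im[:,:,2])&(im[:,:,0]>90)
for c in blobs(b,200):
    w=toworld(c[:,0],.03,"wrist",st).astype(np.float32); print("blue",cv2.minAreaRect(c)[0]," circ",cv2.minEnclosingCircle(w*1000))
E
```

```text
clock: 19.15
tcp_pos: [0.588, -0.0012, 0.1436]
tool_rot: [-0.0, 0.389, 0.921, -0.0]
force: [1.0, -0.4, 0.9]
opening: 0.0798
grasp_force: 0.0
clock: 19.45
tcp_pos: [0.5883, -0.002, 0.1438]
tool_rot: [-0.0, 0.423, 0.906, -0.0]
force: [-0.8, 0.4, -0.7]
opening: 0.08
grasp_force: 0.0
-0.8898438239644446
(319.5, 375.5)  circ ((713.6067504882812, -158.351318359375), 274.9483642578125)
(326.0, 237.0)  circ ((590.4063110351562, -2.8147566318511963), 24.943143844604492)
(141.75001525878906, 87.25)  circ ((434.13726806640625, -3.6392054557800293), 39.085609436035156)
(509.0, 74.5)  circ ((588.1607666015625, 177.27459716796875), 82.86038208007812)
```

View pics/w8.png

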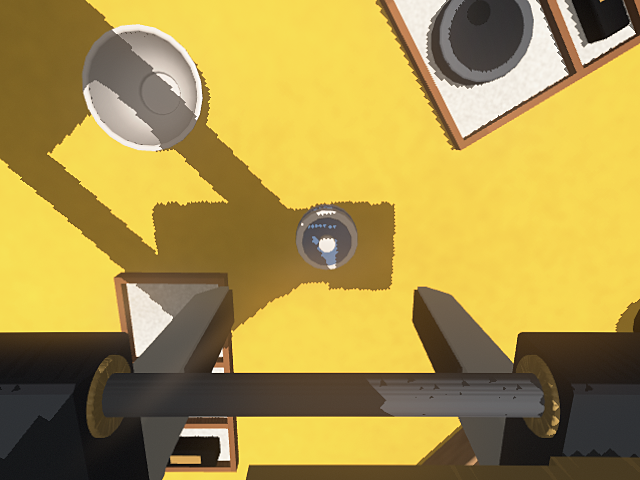

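Pot is at about pixel (326,237), which gives (0.5905, -0.003), with a radius near 23–25 mm. That checks out.

Run:
```python
from h import *
go(.5905,-.003,.012,39.8)
```

```text
shift [ -1.9   1.2 131.9] rot [-0.  -0.   0.1] j6 -0.89 t 19.5
```

```bash
python3 -m jog '{"translation":[[-2,1,45],[-2,1,90],[-2,1,120],[-2,1,131.5],[-2,1,131.5],[-2,1,131.5],[-2,1,131.5],[-2,1,131.5],[-2,1,131.5],[-2,1,131.5]],"rotation":[[0,0,0],[0,0,0],[0,0,0],[0,0,0],[0,0,0],[0,0,0],[0,0,0],[0,0,0],[0,0,0],[0,0,0]],"grip":[80,80,80,70,60,40,40,40,40,40]}' 20
python3 -m jog '{"translation":[[0,0,0],[0,0,0],[0,0,-35],[0,0,-60],[0,0,-60],[0,0,-60]],"rotation":[[0,0,0],[0,0,0],[0,0,0],[0,0,0],[0,0,0],[0,0,0]],"grip":[40,40,40,40,40,40]}'
python3 - <<'E'
from h import *
go(.545,-.1405,.0175,39.8)
E
```

```text
clock: 20.5
tcp_pos: [0.5919, -0.003, 0.0145]
tool_rot: [0.002, 0.424, 0.906, 0.0]
force: [0.5, -0.2, 6.2]
opening: 0.0452
grasp_force: 20.0
clock: 21.1
tcp_pos: [0.5906, -0.0028, 0.073]
tool_rot: [0.001, 0.424, 0.906, 0.0]
force: [-0.5, -0.4, -0.4]
opening: 0.0455
grasp_force: 20.0
shift [ -76.6 -123.2   55.5] rot [0.  0.1 0. ] j6 -0.89 t 21.1
```

```bash
python3 -m jog '{"translation":[[-25,-40,0],[-50,-80,0],[-76.5,-123,0],[-76.5,-123,20],[-76.5,-123,42],[-76.5,-123,50],[-76.5,-123,54],[-76.5,-123,54],[-76.5,-123,54],[-76.5,-123,54]],"rotation":[[0,0,0],[0,0,0],[0,0,0],[0,0,0],[0,0,0],[0,0,0],[0,0,0],[0,0,0],[0,0,0],[0,0,0]],"grip":[40,40,40,40,40,40,40,40,40,40]}'
python3 -m jog '{"translation":[[0,0,0],[0,0,0],[0,0,0],[0,0,-20],[0,0,-70],[0,0,-120],[0,0,-170],[0,0,-190],[0,0,-190]],"rotation":[[0,0,0],[0,0,0],[0,0,0],[0,0,0],[0,0,0],[0,0,0],[0,0,0],[0,0,0],[0,0,0]],"grip":[52,55,55,55,80,80,80,80,80]}'
python3 - <<'E'
from h import *
go(.335,-.262,.2,39.8)
E
```

```text
clock: 22.1
tcp_pos: [0.5451, -0.1398, 0.0186]
tool_rot: [-0.0, 0.424, 0.906, 0.0]
force: [0.0, -0.1, -0.2]
opening: 0.0453
grasp_force: 20.0
clock: 23.0
tcp_pos: [0.547, -0.1412, 0.213]
tool_rot: [0.004, 0.424, 0.906, -0.0]
force: [-0.7, 0.4, -0.4]
opening: 0.0795
grasp_force: 0.0
shift [  43.1 -240.3   11.8] rot [0.2 0.4 0. ] j6 -1.14 t 23.0
```

```bash
python3 -m jog '{"translation":[[8,-45,0],[16,-90,0],[24,-135,0],[33,-180,5],[43,-225,10],[43,-240,12],[43,-240,12],[43,-240,12],[43,-240,12]],"rotation":[[0,0,0],[0,0,0],[0,0,0],[0,0,0],[0,0,0],[0,0,0],[0,0,0],[0,0,0],[0,0,0]],"grip":[80,80,80,80,80,80,80,80,80]}'
python3 - <<'E'
from h import *
im,st=shot("wrist","w9"); print(st["joints"][5])
E
```

```text
clock: 23.9
tcp_pos: [0.3336, -0.2603, 0.1962]
tool_rot: [-0.0, 0.424, 0.906, 0.0]
force: [0.7, -0.5, 1.0]
opening: 0.0801
grasp_force: 0.0
-1.6233970576427514
```

View pics/w9.png

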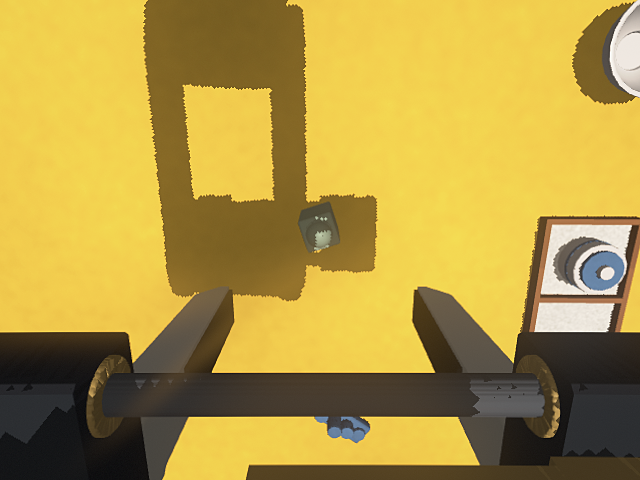

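Run:
```python
from h import *
im=cv2.imread("pics/w9.png"); c=cv2.resize(im[190:265,280:360],None,fx=7,fy=7,interpolation=cv2.INTER_CUBIC)
cv2.imwrite("pics/v9.png",cv2.convertScaleAbs(c,alpha=1.8))
```

```text
(no output)
```

View pics/v9.png

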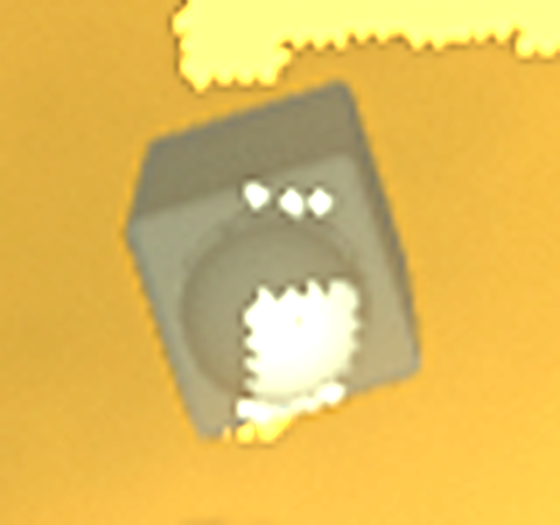

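The top face has crop corners (130,220), (352,155), (415,375) and (205,437).

Run:
```python
from h import *
p=np.array([(130,220),(352,155),(415,375),(205,437)])/7+[280,190]
w=toworld(p,.048,"wrist",r.observe()); s=np.diff(np.r_[w,w[:1]],axis=0)
print(w.mean(0),np.linalg.norm(s,axis=1),np.degrees(np.arctan2(s[:,1],s[:,0]))%90)
y=np.degrees(np.arctan2(*s[0][::-1])); go(*w.mean(0),.09,y); go(*w.mean(0),.012,y)
```

```text
[ 0.33464608 -0.26769414] [0.02614644 0.02678274 0.02530533 0.02701306] [56.52984093 55.85850117 57.04379265 57.65050529]
shift [ -6.4  -4.1 106.3] rot [  0.   -0.  -16.7] j6 -1.62 t 23.95
shift [ -6.4  -4.2 184.3] rot [  0.   -0.  -16.7] j6 -1.62 t 23.95
```

```bash
python3 -m jog '{"translation":[[-6.5,-4,30],[-6.5,-4,60],[-6.5,-4,90],[-6.5,-4,130],[-6.5,-4,165],[-6.5,-4,181],[-6.5,-4,181],[-6.5,-4,181],[-6.5,-4,181],[-6.5,-4,181]],"rotation":[[0,0,-8],[0,0,-16],[0,0,-17],[0,0,-17],[0,0,-17],[0,0,-17],[0,0,-17],[0,0,-17],[0,0,-17],[0,0,-17]],"grip":[80,80,80,80,80,70,60,22,22,22]}' 20
python3 -m jog '{"translation":[[0,0,0],[0,0,0],[0,0,0],[0,0,0]],"rotation":[[0,0,0],[0,0,0],[0,0,0],[0,0,0]],"grip":[22,22,22,22]}'
python3 -m jog '{"translation":[[0,0,-40],[0,0,-85],[0,0,-85],[0,0,-85]],"rotation":[[0,0,0],[0,0,0],[0,0,0],[0,0,0]],"grip":[22,22,22,22]}'
python3 - <<'E'
from h import *
go(.5885,-.193,.0195,39.8)
E
```

```text
clock: 24.95
tcp_pos: [0.335, -0.2692, 0.0168]
tool_rot: [0.001, 0.285, 0.958, -0.001]
force: [0.8, 0.6, -0.2]
opening: 0.0446
grasp_force: 0.0
clock: 25.35
tcp_pos: [0.3344, -0.2687, 0.0162]
tool_rot: [0.0, 0.286, 0.958, -0.0]
force: [-0.3, 1.4, 6.5]
opening: 0.0282
grasp_force: 20.0
clock: 25.75
tcp_pos: [0.3343, -0.2689, 0.1012]
tool_rot: [0.001, 0.286, 0.958, -0.001]
force: [-0.8, -0.0, -2.2]
opening: 0.0279
grasp_force: 20.0
shift [-170.9  202.8   81.9] rot [-0.   0.1 17. ] j6 -1.93 t 25.75
```

```bash
python3 -m jog '{"translation":[[-28,34,0],[-57,68,0],[-86,102,0],[-115,136,0],[-144,170,0],[-171,203,0],[-171,203,0],[-171,203,30],[-171,203,60],[-171,203,72]],"rotation":[[0,0,4],[0,0,8],[0,0,12],[0,0,17],[0,0,17],[0,0,17],[0,0,17],[0,0,17],[0,0,17],[0,0,17]],"grip":[22,22,22,22,22,22,22,22,22,22]}'
python3 -m jog '{"translation":[[0,0,5],[0,0,5],[0,0,5]],"rotation":[[0,0,0],[0,0,0],[0,0,0]],"grip":[22,22,22]}'
python3 - <<'E'
from h import *
go(.5885,-.193,.0208,39.8)
E
```

```text
clock: 26.75
tcp_pos: [0.5845, -0.1906, 0.0236]
tool_rot: [-0.005, 0.424, 0.906, 0.0]
force: [-0.9, 1.3, -0.8]
opening: 0.0276
grasp_force: 20.0
clock: 27.05
tcp_pos: [0.5889, -0.1928, 0.0247]
tool_rot: [0.001, 0.424, 0.906, -0.0]
force: [0.0, -0.3, -1.0]
opening: 0.0279
grasp_force: 20.0
shift [ 0.1 -0.4  3.9] rot [ 0.   0.1 -0. ] j6 -1.19 t 27.05
```

```bash
python3 -m jog '{"translation":[[0,0,2],[0,0,3.7],[0,0,3.7],[0,0,3.7],[0,0,3.7],[0,0,3.7],[0,0,3.7]],"rotation":[[0,0,0],[0,0,0],[0,0,0],[0,0,0],[0,0,0],[0,0,0],[0,0,0]],"grip":[22,22,22,30,34,40,40]}'
python3 -m jog '{"translation":[[0,0,-20],[0,0,-60],[0,0,-110],[0,0,-160],[50,0,-180],[100,0,-180],[100,0,-180],[100,0,-180]],"rotation":[[0,0,0],[0,0,0],[0,0,0],[0,0,0],[0,0,0],[0,0,0],[0,0,0],[0,0,0]],"grip":[40,40,40,40,40,40,40,40]}'
python3 - <<'E'
from h import *
s=r.grab_frame("scene"); t=r.grab_frame("side")
cv2.imwrite("pics/end.png",np.hstack([cv2.resize(s[150:400,290:490],(400,500)),cv2.resize(t[155:335,180:320],(389,500))]))
E
```

```text
clock: 27.75
tcp_pos: [0.5885, -0.1922, 0.0201]
tool_rot: [0.0, 0.424, 0.906, 0.0]
force: [0.4, 0.4, 0.5]
opening: 0.0394
grasp_force: 0.0
clock: 28.55
tcp_pos: [0.5238, -0.1144, 0.2006]
tool_rot: [0.0, 0.424, 0.906, -0.0]
force: [1.1, -0.1, 0.0]
opening: 0.0401
grasp_force: 0.0
```

View pics/end.png

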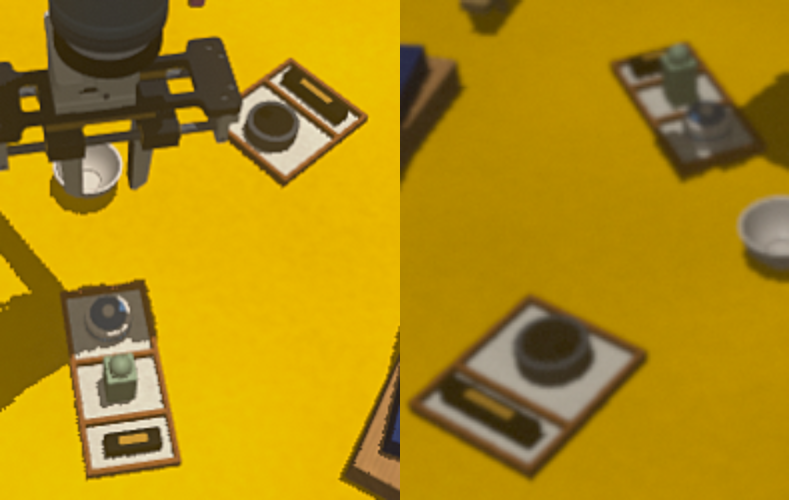

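All five pieces lie flat or stand upright in the correct compartments, and the gripper is clear of everything.

```bash
python3 -c "
from rig import r
print(r.job_done())"
```

```text
the job is handed in; nothing more can be done
None
```

I placed all five pieces in their named compartments and handed the job in at about 29 s; the final pictures show both sets as asked, but no verdict came back, and I didn't re-measure the bystanders.

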